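Walk the setting stand home into its bay

ROBOT

A 7-joint arm with a two-finger parallel gripper is mounted at the origin on a cart in front of the work surface, level with it; the furniture and walls round the work are solid. World frame = base frame: x ahead of the robot, y to its left, z up, the work surface at z = 0. Lengths are in mm, angles in rad, forces in N, time in s.
With the tool pointing down it reaches from about 425 to 825 mm from the base axis. Payload 3.6 kg.
Tool frame: the origin (TCP) lies between the finger pads; the fingertips stand 8 mm ahead of it and the grasp point (between the pads) lies 11 mm behind it; z points along the fingers, y is the line along which they close (so a half turn about z gives the same grasp; the last joint's range is limited). The gripper opens to 85 mm and grips with 20 to 120 N. Pads are 22 mm wide; open, the fingers measure 114 mm over their backs; the gripper's body (76 mm by 85 mm) begins 54 mm behind the grasp point. The pads swing forward as they close: fully open they stand 13 mm farther back than shut.
Start: joints at [1.139, 0.615, -0.013, 1.423, 0.008, 1.103, -0.04], TCP at [256.598, -597.177, 239.297] pointing down, gripper open.
Joint ranges: [-3.12, 3.12], [-0.3, 2.06], [-1.34, 1.32], [0.26, 2.42], [-1.36, 4.5], [0.01, 1.98], [-2.84, 2.84]. Speed limits (rad/s): [2.79, 2.79, 3.14, 3.14, 3.14, 3.14, 3.14].

INTERFACE

Orientations are given as a unit quaternion [x, y, z, w].
In Python, from bench import arm gives the robot as it stands.
- The arm moves only by the shell command python3 -m creep 'ROWS'. ROWS is JSON, a list that holds one entry, the list of rows, each a list of 7 numbers: the turn, a rotation vector about the tool's x, y, z in rad, then the shift along the tool's x, y, z in mm, then the opening, from -1 (shut) to 1 (fully open). In form: [[[ax, ay, az, tx, ty, tz, jaw], ...]]. A call has 1 to 8 rows; each row is the pose to reach, as a shift and turn from the pose commanded when the call began, along the tool's axes at that moment; what a row does not reach only later rows make up. A row lasts 1/8 s, in which the tool goes at most 62.5 mm and 10.7 degrees, less where a joint would pass 70% of its speed; a pose out of reach is approached as far as the arm can. A call with a gripper value outside its range is refused whole. The fingers move at their own pace and stop on an object; the grip force is fixed at half the most. Time passes only in rows, so rows that repeat a pose let the fingers close. It gives the time, the measured TCP pose, the force, the opening and the grip force at its end, in the units of the state.
- arm.state(): the state, without advancing time (a new reading comes with each control period).
- arm.read_camera(name): name is "scene" or "top" or "wrist"; returns a dict with "image" (384x512x3 uint8, red, green, blue), "range_z" (384x512 float32, mm along the optical axis (not along the pixel's ray), 0 where there is no reading), "mtx" (3x3 intrinsics, pixels), "eye" and "rotation" of the camera in the world; the wrist camera has in their place "hand_eye" (4x4, takes a point from camera to tool coordinates, whose origin is the TCP and whose axes are the flange's). Camera axes: x right, y down, z forward; pixel columns grow to the right and rows downward; lengths in mm; the calibration is good to about 2 mm. A picture is of the moment at which its call begins: read the wrist's pose just before it.
- arm.hand_in(): hands the job in; it is judged then, once.
The state is a dict: "clock": time; "qpos": joint angles; "qd": joint speeds; "joint_efforts": joint torques, N m; "position": TCP position; "tcp_rot": TCP orientation; "force": force on the tool from outside, world axes, zero at the start; "wrist_torque": the same for the moment, N m; "width": finger opening in mm; "grasp_force": force on a finger pad.
Only numpy, scipy, OpenCV 4.12 (cv2) and the standard library are available. Lean on these libraries where they do the work, as an engineer would, in place of code of your own. Each camera call takes 0.05 s, during which the arm holds its last target. There are 200 camera calls.

TASK

Put the heavy steel setting stand home in its bay. First clear the two loose hexagonal coupling nuts out of the bay: lay each flat in the stand's pocket where a nut of its own length already lies, lengthwise like that one and released. Then walk the stand in by pushing its two near corners in turn from outside, a little at a time and without gripping or dragging it, until it sits squarely and fully home against the back stop with the nuts still in their pockets; keep it within about 15 degrees of the bay's direction all the way, flat on the bench, keep off the glass level tube on its near face, and leave the other things on the bench where they are.

Things in the scene. Friction and masses are not known exactly. Their poses are not given: they have to be found in the camera images.
- stand: Setting stand: heavy low dark-steel slab, about 2 kg, dry friction on the bench; 110 mm deep (x), 220 wide (y), 40 high, corners rounded to 12. Origin: centre of its underside; x from near face (robot side) to far face, y to its left, z up. Flat top with two pockets 6 mm deep, left for long nuts, right for short; a 12 mm wide ridge, flush with the top, parts them.
- pocket_long (a point): On the floor (34 mm over the bench) of the stand's left pocket, middle of its free part; axes as the stand's. The pocket is 78 mm along x. A long hex nut is fixed in it, lying along x, its centre 46 mm further left (+y), its top 56 mm over the bench. Free floor: y from -32 to +33 mm of this point.
- pocket_short (a point): On the floor (34 mm over the bench) of the stand's right pocket, middle of its free part; axes as the stand's. The pocket is 54 mm along x. A short hex nut is fixed in it, lying along x, its centre 46 mm further right (-y), its top 56 mm over the bench. Free floor: y from -33 to +32 mm of this point.
- level_tube: Fragile glass level tube in brass brackets on the middle of the stand's near face: 92 mm wide (y within 46 mm of the middle), sticking out 22 mm, 11 to 33 mm over the bench. On either side of it 64 mm of bare near face is left at the corners. Origin: middle of the near face at bench height, axes as the stand's.
- bay: Fixed U of grey, slippery plastic guide bar, 26 mm high, open to the robot. Origin on the bench where the stand's origin belongs; x points in, y left; the stand at home has the same axes. Back stop face at x = 55 mm. Side bars: inner faces y = +-118 mm (8 mm play each side) from x = -2 to 55, nearer flaring out 0.5 rad to +-147 at x = -53. The stand starts 115 to 130 mm short of home.
- nut_long_mid (a point): Centre of the loose long coupling nut: plain steel hexagonal bar, 66 mm long (x axis along it), 22 mm across the flats, 25 across the corners, about 120 g, lying on a flat inside the bay, 11 mm over the bench, its length within about 35 degrees of the bay's x.
- nut_short_mid (a point): Centre of the loose short coupling nut: the same steel hexagon, 22 mm across the flats, but 44 mm long (x axis along it), about 80 g, lying beside the other in the bay, its length within about 35 degrees of the bay's x; either may be on the left.
- bush: Bystander: brass reducer bush, 30x34x24 mm, to the right of the stand. Origin at the centre of its underside. Not to be moved.
- tape: Bystander: white roll of thread tape lying flat, 52 mm across, 12 mm high, to the left of the stand. Origin at the centre of its underside. Not to be moved.
- jar: Bystander: small brown jar with a metal lid, 55 mm across, 87 mm high, to the left of the bay. Origin at the centre of its underside. Not to be moved.

How it is judged (in metres and radians):
On the way:
1. both loose nuts lie released in the pockets of their own length while the stand is still well short of home (x of nut_long_mid in the frame of stand between -0.014 and 0.014 m and y of nut_long_mid in the frame of stand between 0.014 and 0.066 m and z of nut_long_mid in the frame of stand between 0.04 and 0.0495 m and angle between the x axis of each of nut_long_mid, nut_short_mid and the x axis of stand, either way round below 0.4 rad and x of nut_short_mid in the frame of stand between -0.014 and 0.014 m and y of nut_short_mid in the frame of stand between -0.066 and -0.014 m and z of nut_short_mid in the frame of stand between 0.04 and 0.0495 m and x of stand in the frame of bay below -0.08 m and contact force between the fingers and anything else below 0.3 N), for 0.2 s.
At the end, for the whole second after the job is handed in: The stand rests flat in the bay within 6 mm of home along the bay, 13 mm across it and 0.05 rad of square, and each loose nut lies flat in the free part of the pocket of its own length, lengthwise to about 0.4 rad (x of stand in the frame of bay between -0.006 and 0.006 m and y of stand in the frame of bay between -0.013 and 0.013 m and angle between the x axis of stand and the x axis of bay, either way round below 0.05 rad and x of nut_long_mid in the frame of stand between -0.014 and 0.014 m and y of nut_long_mid in the frame of stand between 0.014 and 0.066 m and z of nut_long_mid in the frame of stand between 0.04 and 0.0495 m and angle between the x axis of each of nut_long_mid, nut_short_mid and the x axis of stand, either way round below 0.4 rad and x of nut_short_mid in the frame of stand between -0.014 and 0.014 m and y of nut_short_mid in the frame of stand between -0.066 and -0.014 m and z of nut_short_mid in the frame of stand between 0.04 and 0.0495 m and linear speed of stand below 0.01 m/s and height (world z) of stand below 0.004 m); the robot touches nothing.
It fails at once if the stand is slewed more than 0.33 rad from the bay's direction (angle between the x axis of stand and the x axis of bay, either way round above 0.33 rad).
It fails at once if the glass level tube is pressed with more than 2 N (contact force between any of the fingers, the arm and level_tube above 2 N).
It fails at once if the stand is lifted more than 10 mm or tilted more than 0.1 rad (height (world z) of stand above 0.01 m or angle between stand's own z axis and vertical above 0.1 rad).
It fails at once if a bystander is moved more than 25 mm (distance of any of bush, tape, jar from where it was at the start of the episode above 0.025 m).
It fails at once if the stand is dragged along by fingers that hold or press it from above, more than 40 mm from where it started (distance of stand from where it was at the start of the episode above 0.04 m and contact force between the fingers and stand above 6 N and x of the grasp point in the frame of stand between -0.053 and 0.053 m and y of the grasp point in the frame of stand between -0.108 and 0.108 m).
It also fails if it takes over 72 s, if anything falls off the work surface, if the arm or the gripper's body presses on something with over 40 N, if the wrist force passes 120 N, or if a joint passes its speed limit or range.

## Working session

There is one attempt and no reset: what is moved stays moved. The work goes in short steps, Python scripts to look and compute and a shell command to move; the robot and the scene stay as the last step left them, time stands still between calls to the robot, and variables do not carry over. Pictures are saved under pics/ and viewed, at most 10 in all, crops included, and the job is handed in when it is done.

```bash
mkdir -p pics; ls
python3 - <<'E'
from bench import arm
import cv2,numpy as np
s=arm.state();print({k:np.round(v,3) for k,v in s.items()})
for n in("top","scene"):
    c=arm.read_camera(n);np.savez(f"{n}0.npz",**c);cv2.imwrite(f"pics/{n}0.png",c["image"][:,:,::-1])
    print(n,c["mtx"],c["eye"],c["rotation"])
E
```

```text
pics
{'clock': np.float64(0.0), 'qpos': array([ 1.139,  0.616, -0.013,  1.425,  0.008,  1.103, -0.04 ]), 'qd': array([-0.002, -0.   , -0.001,  0.   , -0.   ,  0.   , -0.   ]), 'joint_efforts': array([-1.0000e-03, -4.6921e+01,  2.5900e-01, -1.7103e+01,  1.0000e-02,
        1.0000e-02,  0.0000e+00]), 'position': array([ 256.277, -596.522,  238.135]), 'tcp_rot': array([ 0.979,  0.202, -0.   , -0.001]), 'force': array([-0.624,  0.004, -0.299]), 'wrist_torque': array([-0.057, -0.044, -0.029]), 'grasp_force': np.float64(0.0), 'width': np.float64(85.491)}
top [[446.1137479    0.         252.93672707]
 [  0.         446.1137479  194.66592398]
 [  0.           0.           1.        ]] [ 430.44122811   86.58438394 1120.02933112] [-0.70146413  0.70914557 -0.04911661  0.05146074]
scene [[374.25313579   0.         257.22226992]
 [  0.         374.25313579 190.64053273]
 [  0.           0.           1.        ]] [  91.28898622 -315.54352564  585.26308531] [ 0.82485455 -0.38440968  0.17881818 -0.3739896 ]
```

View pics/top0.png

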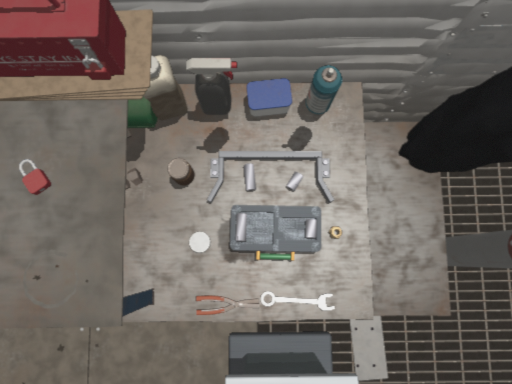

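The top view shows the bay around (270,155), with the long nut at (250,176) and the short nut at (295,181). The stand is at (276,229), its tube at (276,256). The jar is at (180,171), the tape at (200,242) and the bush at (336,232).

```bash
cat > h.py <<'E'
import numpy as np,cv2
from scipy.spatial.transform import Rotation as R
def cast(c,uv,z):
    uv=np.atleast_2d(uv).astype(float)
    d=np.c_[(uv-c["mtx"][:2,2])/c["mtx"][0,0],np.ones(len(uv))]@R.from_quat(c["rotation"]).as_matrix().T
    e=c["eye"];return e+d*((z-e[2])/d[:,2])[:,None]
def height(c):
    v,u=np.mgrid[:384,:512];r=c["range_z"].astype(float)
    p=np.stack([(u-c["mtx"][0,2])/c["mtx"][0,0]*r,(v-c["mtx"][1,2])/c["mtx"][1,1]*r,r],-1)
    return p@R.from_quat(c["rotation"]).as_matrix().T+c["eye"]
E
python3 - <<'E'
from h import *
c=dict(np.load("top0.npz"));P=height(c);Z=P[...,2]
print("bench z",np.median(Z[270:285,150:350]))
hm=np.clip(Z*4+20,0,255).astype(np.uint8)
a=cv2.resize(c["image"][130:280,190:350,::-1],None,fx=2.5,fy=2.5*1,interpolation=2) 
b=cv2.cvtColor(cv2.resize(hm[130:280,190:350],None,fx=2.5,fy=2.5,interpolation=0),8)
cv2.imwrite("pics/crop0.png",np.hstack([a,b]))
def rect(m,z,roi,n):
    k=np.zeros_like(m,np.uint8);v0,v1,u0,u1=roi;k[v0:v1,u0:u1]=m[v0:v1,u0:u1]
    cs,_=cv2.findContours(k,0,1);ct=max(cs,key=cv2.contourArea)[:,0]
    w=cast(c,ct,z)[:,:2];print(n,cv2.contourArea(ct),cv2.minAreaRect(w.astype(np.float32)))
rect((Z>28),40,(195,262,220,330),"stand")
rect((Z>12),22,(163,197,238,262),"long")
rect((Z>12),22,(168,197,282,308),"short")
rect((Z>14)&(Z<40),26,(145,207,203,335),"bay")
E
```

```text
bench z 0.04607838531126163
stand 4060.0 ((492.9147033691406, 36.637969970703125), (218.9053955078125, 132.60861206054688), 89.36466217041016)
long 222.5 ((634.836669921875, 98.85066223144531), (67.0832290649414, 25.135786056518555), 5.612262725830078)
short 145.5 ((622.2740478515625, -13.81991958618164), (24.21100616455078, 45.73107147216797), 55.63854217529297)
bay 1022.5 ((634.3363037109375, 47.973716735839844), (314.1029357910156, 126.70104217529297), 89.36255645751953)
```

View pics/crop0.png

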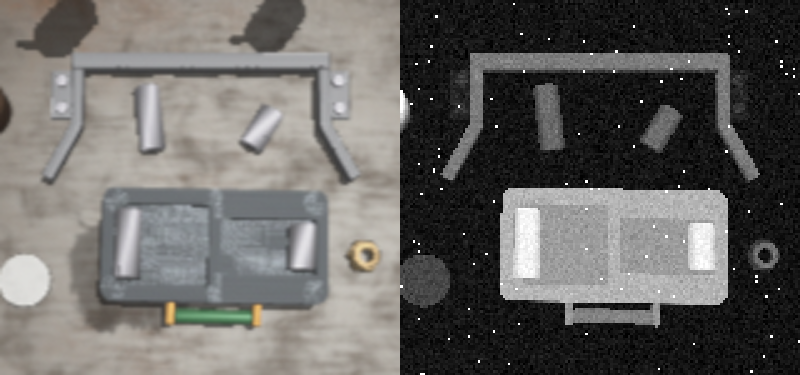

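View pics/scene0.png

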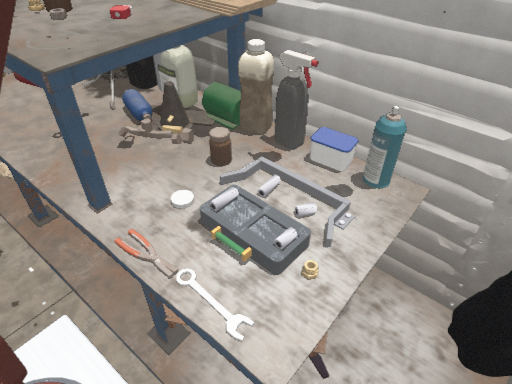

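The crop shows the stand slightly turned from the bay. The long nut is on the left, leaning about 5° left, and the short nut is on the right, leaning about 34° right. The bush and tape are level with the stand on each side, and the jar is left of the bay. I'll fit the stand and bay next.

```bash
cat >> h.py <<'E'
def line(p,ax):  # robust fit; returns point,dir
    vx,vy,x0,y0=cv2.fitLine(p.astype(np.float32),cv2.DIST_HUBER,0,.01,.01).ravel();d=np.array([vx,vy]);d*=np.sign(d[ax]);return np.array([x0,y0]),d
def stand(c,v=True):
    Z=height(c)[...,2];P=height(c)
    m=((Z>29)&(Z<62)&(P[...,0]>380)&(P[...,0]<720)&(abs(P[...,1]-40)<190)).astype(np.uint8)
    m=cv2.medianBlur(m,3);m=cv2.morphologyEx(m,cv2.MORPH_OPEN,np.ones((17,17),np.uint8))
    cs,_=cv2.findContours(m,0,1);ct=max(cs,key=cv2.contourArea)[:,0]
    (x,y),(a,b),g=cv2.minAreaRect(cast(c,ct,40)[:,:2].astype(np.float32))
    g=(g+45)%90-45
    return x,y,g,a,b
E
python3 - <<'E'
from h import *
c=dict(np.load("top0.npz"));print("stand",np.round(stand(c),2))
P=height(c);Z=P[...,2]
m=cv2.medianBlur(((Z>14)&(Z<40)).astype(np.uint8),3)
# back stop near face: lowest row of bar per column, subpixel ignored
uv=[]
for u in range(226,317):
    v=np.where(m[148:166,u])[0]
    if len(v):uv.append((u,148+v.max()+.5))
w=cast(c,uv,26)[:,:2];p,d=line(w,1);print("back",p,np.degrees(np.arctan2(-d[0],d[1])))
for lo,hi,f in((214,232,1),(312,332,0)):
    uv=[]
    for v in range(163,178):
        k=np.where(m[v,lo:hi])[0]
        if len(k):uv.append(((lo+k.max()+.5) if f else lo+k.min()-.5,v))
    w=cast(c,uv,26)[:,:2];print(np.round(w[::3],1).tolist(),line(w,0))
E
```

```text
stand [504.34  37.28  -1.8  218.56 110.09]
back [681.03326   56.656113] -0.66094804
[[668.2, 164.7], [660.5, 164.7], [652.9, 164.7], [645.3, 164.8], [637.7, 164.8]] (array([650.1117 , 164.75008], dtype=float32), array([ 9.999996e-01, -9.199196e-04], dtype=float32))
[[665.5, -70.5], [657.9, -67.7], [650.2, -70.0], [642.6, -69.7], [635.0, -69.5]] (array([643.8791 , -69.78598], dtype=float32), array([ 0.9995258 , -0.03079262], dtype=float32))
```

```bash
cat > go.py <<'E'
# go.py X Y Z YAWDEG : turn/shift from measured pose to target, in tool axes
import sys
from h import *
from bench import arm
s=arm.state();r=R.from_quat(s["tcp_rot"]);t=np.array(list(map(float,sys.argv[1:4])));a=np.radians(float(sys.argv[4]))
q=R.from_quat([np.cos(a/2),np.sin(a/2),0,0])
print("pose",np.round(s["position"],1),"turn",np.round((r.inv()*q).as_rotvec(),3),"shift",np.round(r.inv().apply(t-s["position"]),1),"F",np.round(s["force"],1),"t",s["clock"])
E
python3 go.py 635 99 150 5.6
```

```text
pose [ 256.3 -596.6  238.3] turn [-0.002  0.     0.308] shift [ 622.5 -489.4   89.4] F [ 0.2  0.1 -0.8] t 0.1
```

```bash
python3 -m creep '[[[0,0,0.308,622,-489,0,0.2],[0,0,0.308,622,-489,0,0.2],[0,0,0.308,622,-489,0,0.2],[0,0,0.308,622,-489,0,0.2],[0,0,0.308,622,-489,0,0.2],[0,0,0.308,622,-489,0,0.2],[0,0,0.308,622,-489,0,0.2],[0,0,0.308,622,-489,0,0.2]]]'; python3 go.py 635 99 150 5.6
```

```text
clock: 1.1
position: [496.3, -156.2, 239.2]
tcp_rot: [0.999, 0.049, -0.0, -0.0]
force: [0.6, 0.2, 0.2]
width: 51.3
grasp_force: 0.0
pose [ 496.3 -156.2  239.2] turn [-0.  0. -0.] shift [ 163.  -240.5   89.1] F [0.6 0.2 0.2] t 1.1
```

```bash
python3 -m creep '[[[0,0,0,163,-240,89,0.2],[0,0,0,163,-240,89,0.2],[0,0,0,163,-240,89,0.2],[0,0,0,163,-240,89,0.2],[0,0,0,163,-240,89,0.2],[0,0,0,163,-240,89,0.2],[0,0,0,163,-240,89,0.2]]]'; python3 go.py 635 99 150 5.6
python3 - <<'E'
from h import *
from bench import arm
s=arm.state();c=arm.read_camera("wrist");c.update(pos=s["position"],q=s["tcp_rot"]);np.savez("w1.npz",**c);cv2.imwrite("pics/w1.png",c["image"][:,:,::-1]);print(c["hand_eye"])
E
```

```text
clock: 1.98
position: [634.0, 95.9, 149.7]
tcp_rot: [0.999, 0.049, -0.001, 0.001]
force: [0.4, -0.2, -0.0]
width: 51.3
grasp_force: 0.0
pose [634.   95.9 149.7] turn [ 0.001  0.002 -0.   ] shift [ 1.2 -3.  -0.3] F [ 0.4 -0.2 -0. ] t 1.975
[[ 7.31448146e-04 -9.47192542e-01 -3.20664548e-01  8.30590993e+01]
 [ 9.99999449e-01  9.34150786e-04 -4.78297072e-04 -9.34232239e-01]
 [ 7.52588460e-04 -3.20664022e-01  9.47192704e-01 -1.35378686e+02]
 [ 0.00000000e+00  0.00000000e+00  0.00000000e+00  1.00000000e+00]]
```

View pics/w1.png

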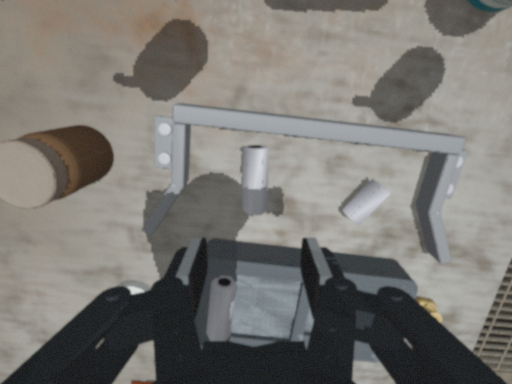

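The wrist view shows the long nut at (255,180) and the short nut at (365,200), both clear of the fingers. The stand's left pocket is visible between the fingertips. I'll measure both nuts from this view as a cross-check.

```bash
cat >> h.py <<'E'
def wristify(c):
    T=np.eye(4);T[:3,:3]=R.from_quat(c["q"]).as_matrix();T[:3,3]=c["pos"];H=T@c["hand_eye"]
    u,_,v=np.linalg.svd(H[:3,:3]);c["rotation"]=R.from_matrix(u@v).as_quat();c["eye"]=H[:3,3];return c
def objs(c,zlo,zhi,zc,x0,x1,y0,y1,amin=80):
    P=height(c);m=((P[...,2]>zlo)&(P[...,2]<zhi)&(P[...,0]>x0)&(P[...,0]<x1)&(P[...,1]>y0)&(P[...,1]<y1)).astype(np.uint8)
    m=cv2.medianBlur(m,3)
    for ct in cv2.findContours(m,0,1)[0]:
        if cv2.contourArea(ct)>amin:
            (x,y),(a,b),g=cv2.minAreaRect(cast(c,ct[:,0],zc)[:,:2].astype(np.float32))
            if a<b:g+=90
            print(np.round([x,y,(g+90)%180-90,max(a,b),min(a,b)],1))
E
python3 - <<'E'
from h import *
c=wristify(dict(np.load("w1.npz")));objs(c,15,30,22,585,676,-60,150)
c=dict(np.load("top0.npz"));objs(c,12,30,22,585,676,-60,150)
E
```

```text
[625.5 -13.7 -32.8  44.   21.2]
[635.8  96.    6.2  67.4  21.5]
[622.3 -13.8 -34.4  45.7  24.2]
[634.8  98.9   6.   67.1  25. ]
```

```bash
python3 go.py 635.5 97.5 12 6
```

```text
pose [634.2  94.8 150.2] turn [ 0.002  0.001 -0.009] shift [  1.6  -2.8 138.2] F [ 0.3 -1.  -0.2] t 2.025
```

```bash
python3 -m creep '[[[0,0,0,0,0,60,0.2],[0,0,0,0,0,90,0.2],[0,0,0,0,0,90,0.2],[0,0,0,0,0,90,0.2]]]'; python3 go.py 635.5 97.5 12 6
```

```text
clock: 2.52
position: [635.9, 95.6, 62.2]
tcp_rot: [0.999, 0.048, 0.002, 0.0]
force: [-0.2, -0.6, 0.6]
width: 51.3
grasp_force: 0.0
pose [635.9  95.6  62.2] turn [ 0.    -0.003 -0.009] shift [-0.3 -1.9 50.2] F [-0.2 -0.6  0.6] t 2.525
```

```bash
python3 -m creep '[[[0,0,0,0,-2,30,0.2],[0,0,0,0,-2,46,0.2],[0,0,0,0,-2,49,0.2],[0,0,0,0,-2,49,0.2]]]'; python3 -m creep '[[[0,0,0,0,0,0,-1],[0,0,0,0,0,0,-1],[0,0,0,0,0,0,-1],[0,0,0,0,0,0,-1]]]'; python3 go.py 635.5 97.5 12 6
```

```text
clock: 3.02
position: [635.0, 98.6, 12.2]
tcp_rot: [0.999, 0.049, 0.001, -0.0]
force: [0.9, 0.2, 0.6]
width: 51.1
grasp_force: 0.0
clock: 3.52
position: [635.2, 98.4, 12.7]
tcp_rot: [0.999, 0.049, 0.001, 0.0]
force: [-0.8, -0.6, 5.4]
width: 22.6
grasp_force: 58.7
pose [635.2  98.4  12.7] turn [ 0.    -0.002 -0.007] shift [0.2 0.9 0.7] F [-0.8 -0.6  5.4] t 3.525
```

```bash
python3 -m creep '[[[0,0,0,0,0,30,-1],[0,0,0,0,0,-60,-1],[0,0,0,0,0,-120,-1],[0,0,0.136,-60,10,-140,-1],[0,0,0.136,-120,10,-140,-1],[0,0,0.136,-180,0,-140,-1],[0,0,0.136,-192,0,-140,-1],[0,0,0.136,-192,0,-140,-1]]]' --help >/dev/null 2>&1; python3 go.py 445 74 150 -1.8
```

```text
pose [635.2  98.4  12.7] turn [ 0.    -0.002  0.129] shift [-191.4    5.8 -137.7] F [-0.8 -0.6  5.4] t 3.525
```

That call contained a typo: its first row would have driven the tool down. It didn't run, since the pose is unchanged. Here is the corrected version.

```bash
python3 -m creep '[[[0,0,0,0,0,-20,-1],[0,0,0,0,0,-70,-1],[0,0,0,0,0,-120,-1],[0,0,0.13,-60,5,-138,-1],[0,0,0.13,-120,6,-138,-1],[0,0,0.13,-170,6,-138,-1],[0,0,0.13,-191,6,-138,-1],[0,0,0.13,-191,6,-138,-1]]]'; python3 -m creep '[[[0,0,0,0,0,0,-1],[0,0,0,0,0,0,-1]]]'
python3 - <<'E'
from h import *
from bench import arm
s=arm.state();c=arm.read_camera("wrist");c.update(pos=s["position"],q=s["tcp_rot"]);np.savez("w2.npz",**c);cv2.imwrite("pics/w2.png",c["image"][:,:,::-1])
c=wristify(c);print(np.round(stand(c),2));objs(c,48,62,56,400,560,-80,150);objs(c,29,37,34,400,560,-80,150)
c=dict(np.load("top0.npz"));objs(c,48,62,56,400,560,-80,150);objs(c,29,37,34,400,560,-80,150)
E
```

```text
clock: 4.53
position: [443.5, 74.1, 150.2]
tcp_rot: [1.0, -0.016, -0.0, -0.0]
force: [0.9, 0.7, -1.6]
width: 22.8
grasp_force: 59.3
clock: 4.78
position: [446.4, 74.3, 149.5]
tcp_rot: [1.0, -0.016, 0.001, -0.0]
force: [0.5, 0.3, -0.4]
width: 22.6
grasp_force: 59.3
[503.57  33.7   -1.79 220.7  110.25]
[501.6 -45.8  -1.8  43.9  22.5]
[506.6 116.   -2.   65.1  23.1]
[436.9  25.2  88.2  69.2  18.5]
[501.6 -19.6  88.2  92.3  54.6]
[505.   81.4  88.2  84.   78.4]
[501.2 -47.   -1.6  43.1  21.5]
[506.7 120.9  -0.6  64.4  23.8]
[502.  -14.3  88.9  87.2  55.9]
[505.4  81.6  86.8  81.4  78.9]
```

View pics/w2.png

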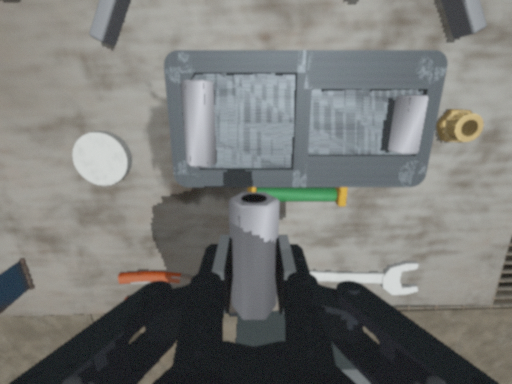

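The wrist view shows the long nut held lengthwise at (255,255). The stand is ahead of it, with the free pockets at (255,120) and (355,120). I'll check where the nut sits along the tool, then place it.

```bash
cat > held.py <<'E'
import sys
from h import *
c=wristify(dict(np.load(sys.argv[1])));P=height(c);T=R.from_quat(c["q"]).inv().apply((P-c["pos"]).reshape(-1,3))
v=np.isfinite(T).all(1)&(abs(T[:,1])<5)&(T[:,2]>-16)&(T[:,2]<22)&(abs(T[:,0])<60)
t=T[v];print("held x",np.percentile(t[:,0],[0,1,5,50,95,99,100]).round(1),"z top",np.percentile(t[:,2],[1,5,50]).round(1),len(t))
E
python3 held.py w2.npz; python3 go.py 505 71.5 75 -1.8
```

```text
held x [-33.6 -31.4 -27.9   7.8  32.9  33.2  33.5] z top [-11.5 -11.1 -10.1] 2560
pose [446.1  74.2 149.3] turn [-0.    -0.001 -0.001] shift [58.9  0.8 74.4] F [ 1.   0.5 -1.6] t 4.825
```

```bash
python3 -m creep '[[[0,0,0,40,1,20,-1],[0,0,0,59,1,55,-1],[0,0,0,59,1,75,-1],[0,0,0,59,1,75,-1],[0,0,0,59,1,75,-1]]]'; python3 go.py 505 71.5 47 -1.8
```

```text
clock: 5.45
position: [504.4, 71.3, 74.8]
tcp_rot: [1.0, -0.016, 0.001, -0.0]
force: [0.8, -0.7, -1.6]
width: 22.3
grasp_force: 59.3
pose [504.4  71.3  74.8] turn [-0.    -0.001 -0.001] shift [ 0.6 -0.2 27.8] F [ 0.8 -0.7 -1.6] t 5.45
```

```bash
python3 -m creep '[[[0,0,0,0.5,0,15,-1],[0,0,0,0.5,0,23,-1],[0,0,0,0.5,0,27,-1],[0,0,0,0.5,0,27.5,-1],[0,0,0,0.5,0,27.5,-1]]]';python3 go.py 505 71.5 47 -1.8
```

```text
clock: 6.08
position: [504.4, 71.2, 46.9]
tcp_rot: [1.0, -0.016, 0.0, -0.0]
force: [-0.7, -0.3, -2.0]
width: 22.2
grasp_force: 59.3
pose [504.4  71.2  46.9] turn [-0.    -0.    -0.001] shift [ 0.6 -0.4 -0.1] F [-0.7 -0.3 -2. ] t 6.075
```

```bash
python3 -m creep '[[[0,0,0,0,0,1,-1],[0,0,0,0,0,1,-0.5],[0,0,0,0,0,1,-0.3],[0,0,0,0,0,1,-0.15],[0,0,0,0,0,0,-0.15]]]'; python3 -m creep '[[[0,0,0,0,0,-40,-0.15],[0,0,0,0,0,-90,-0.15],[0,0,0,-50,0,-100,-0.15],[0,0,0,-60,0,-100,0.2],[0,0,0,-60,0,-100,0.2]]]';python3 - <<'E'
from h import *
from bench import arm
s=arm.state();c=arm.read_camera("wrist");c.update(pos=s["position"],q=s["tcp_rot"]);np.savez("w3.npz",**c)
c=wristify(c);print(np.round(stand(c),2));objs(c,48,62,56,400,560,-80,150)
E
python3 go.py 624 -14 60 -33.5
```

```text
clock: 6.7
position: [504.2, 71.2, 46.7]
tcp_rot: [1.0, -0.016, -0.0, -0.0]
force: [0.6, -0.2, 0.6]
width: 36.3
grasp_force: 0.0
clock: 7.32
position: [444.0, 73.1, 146.9]
tcp_rot: [1.0, -0.016, 0.0, -0.0]
force: [0.4, -0.2, -0.1]
width: 51.2
grasp_force: 0.0
[503.55  33.69  -1.78 220.7  109.94]
[501.3 -45.9  -1.8  43.9  22.3]
[504.4  72.1  -1.3  65.6  22.7]
[506.5 116.   -1.5  65.5  22.8]
pose [445.1  73.1 146.8] turn [-0.    -0.001  0.553] shift [181.6  81.3  86.9] F [ 0.4 -0.2 -0.5] t 7.375
```

```bash
python3 -m creep '[[[0,0,0.14,45,20,0,0.2],[0,0,0.28,90,40,0,0.2],[0,0,0.42,140,62,10,0.2],[0,0,0.553,181,81,40,0.2],[0,0,0.553,181,81,80,0.2],[0,0,0.553,181,81,86,0.2],[0,0,0.553,181,81,86,0.2]]]';python3 go.py 624 -14 12.5 -33.5
```

```text
clock: 8.25
position: [622.9, -13.4, 60.6]
tcp_rot: [0.958, -0.288, -0.0, -0.0]
force: [-0.1, 0.1, 0.9]
width: 50.9
grasp_force: 0.0
pose [622.9 -13.4  60.6] turn [0. 0. 0.] shift [ 1.3 -0.1 48.1] F [-0.1  0.1  0.9] t 8.25
```

```bash
python3 -m creep '[[[0,0,0,1,0,30,0.2],[0,0,0,1,0,45,0.2],[0,0,0,1,0,48,0.2],[0,0,0,1,0,48,0.2],[0,0,0,1,0,48,-1],[0,0,0,1,0,48,-1],[0,0,0,1,0,48,-1],[0,0,0,1,0,48,-1]]]';python3 -m creep '[[[0,0,0,0,0,-20,-1],[0,0,0,0,0,-70,-1]]]'; python3 go.py 445 5 150 -1.8
```

```text
clock: 9.25
position: [624.0, -14.5, 14.1]
tcp_rot: [0.957, -0.288, 0.001, -0.0]
force: [-0.4, 0.1, 6.0]
width: 22.5
grasp_force: 58.7
clock: 9.5
position: [621.4, -13.9, 81.9]
tcp_rot: [0.958, -0.288, -0.003, 0.001]
force: [1.4, -0.1, -0.8]
width: 22.5
grasp_force: 59.3
pose [621.4 -13.9  81.9] turn [ 0.001  0.006 -0.554] shift [-157.9   81.9  -67. ] F [ 1.4 -0.1 -0.8] t 9.5
```

```bash
python3 -m creep '[[[0,0,-0.14,-40,20,-50,-1],[0,0,-0.28,-80,40,-67,-1],[0,0,-0.42,-120,60,-67,-1],[0,0,-0.554,-158,82,-67,-1],[0,0,-0.554,-158,82,-67,-1],[0,0,-0.554,-158,82,-67,-1],[0,0,-0.554,-158,82,-67,-1]]]';python3 - <<'E'
from h import *
from bench import arm
s=arm.state();c=arm.read_camera("wrist");c.update(pos=s["position"],q=s["tcp_rot"]);np.savez("w4.npz",**c)
c=wristify(c);print(np.round(stand(c),2));objs(c,48,62,56,400,560,-80,150);objs(c,29,37,34,460,560,-80,150)
E
python3 held.py w4.npz; python3 go.py 502 -2 75 -1.8
```

```text
clock: 10.38
position: [448.0, 4.6, 150.2]
tcp_rot: [1.0, -0.016, 0.001, -0.0]
force: [0.6, -0.0, -0.7]
width: 22.1
grasp_force: 59.3
[503.86  33.88  -1.78 220.75 109.23]
[501.2 -48.3  -2.   43.9  22.5]
[504.   70.   -1.8  65.5  22.7]
[506.1 113.5  -1.8  65.4  22.9]
[501.7 -18.4  88.2  93.1  54.5]
[505.1  82.9  88.2  84.2  78.6]
held x [-20.3 -19.  -16.3   7.9  24.   24.3  24.5] z top [-10.1  -9.6  -8.6] 1817
pose [447.8   4.6 150. ] turn [-0.    -0.002 -0.   ] shift [54.3  4.9 75.1] F [-0.2 -0.8 -1.1] t 10.425
```

```bash
python3 -m creep '[[[0,0,0,40,5,20,-1],[0,0,0,53,5,55,-1],[0,0,0,53,5,75,-1],[0,0,0,53,5,75,-1],[0,0,0,53,5,75,-1]]]'; python3 go.py 500.5 -2 48.5 -1.8
```

```text
clock: 11.05
position: [500.0, -2.0, 75.3]
tcp_rot: [1.0, -0.016, 0.001, -0.0]
force: [-0.3, 1.0, 0.1]
width: 22.4
grasp_force: 59.3
pose [500.   -2.   75.3] turn [-0.    -0.001  0.   ] shift [ 0.5 -0.  26.8] F [-0.3  1.   0.1] t 11.05
```

```bash
python3 -m creep '[[[0,0,0,0.5,0,15,-1],[0,0,0,0.5,0,23,-1],[0,0,0,0.5,0,26.5,-1],[0,0,0,0.5,0,27,-1],[0,0,0,0.5,0,27,-1]]]';python3 -m creep '[[[0,0,0,0,0,1,-1],[0,0,0,0,0,1,-0.5],[0,0,0,0,0,1,-0.3],[0,0,0,0,0,1,-0.15],[0,0,0,0,0,0,-0.15]]]'; python3 -m creep '[[[0,0,0,0,0,-40,-0.15],[0,0,0,0,0,-90,-0.15],[0,0,0,-50,0,-100,-0.15],[0,0,0,-60,0,-100,-1],[0,0,0,-60,0,-100,-1]]]';python3 - <<'E'
from h import *
from bench import arm
s=arm.state();c=arm.read_camera("wrist");c.update(pos=s["position"],q=s["tcp_rot"]);np.savez("w5.npz",**c);cv2.imwrite("pics/w5.png",c["image"][:,:,::-1])
c=wristify(c);print(np.round(stand(c),2));objs(c,48,62,56,400,560,-80,150)
E
python3 go.py 420 -50 140 -1.8
```

```text
clock: 11.68
position: [499.2, -2.0, 48.1]
tcp_rot: [1.0, -0.016, -0.0, -0.0]
force: [-1.9, 0.2, 4.4]
width: 22.7
grasp_force: 59.7
clock: 12.3
position: [499.8, -2.0, 47.6]
tcp_rot: [1.0, -0.016, -0.0, -0.0]
force: [0.5, -0.3, 0.3]
width: 36.4
grasp_force: 0.0
clock: 12.92
position: [439.5, -0.1, 147.8]
tcp_rot: [1.0, -0.015, 0.0, -0.0]
force: [0.9, 0.5, -0.3]
width: 1.0
grasp_force: 0.0
[503.68  34.02  -1.74 220.81 109.7 ]
[501.5  -0.8  -1.7  43.2  22.5]
[501.2 -48.6  -2.6  44.   22.6]
[504.3  69.9  -1.7  65.4  22.5]
[506.3 113.4  -1.8  65.3  22.8]
pose [ 4.406e+02 -1.000e-01  1.477e+02] turn [-0.    -0.001  0.   ] shift [-19.1  50.5   7.7] F [0.6 0.7 0.3] t 12.975
```

View pics/w5.png

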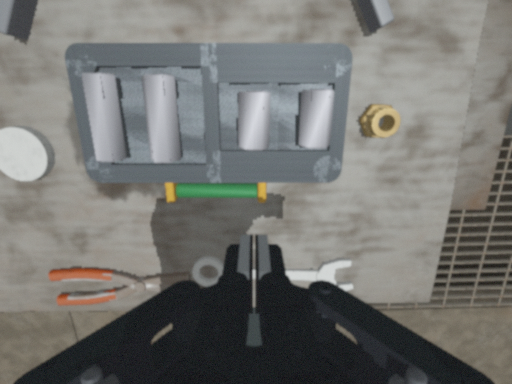

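Both nuts now lie in their pockets: long at (162,117), short at (253,120). Next is pushing. I'll close the fingers and come down outside the near right corner first.

```bash
python3 go.py 424 -47 18 -0.7; python3 -m creep '[[[0,0,-0.02,-18,47,0,-1],[0,0,-0.02,-18,47,40,-1],[0,0,-0.02,-18,47,90,-1],[0,0,-0.02,-18,47,125,-1],[0,0,-0.02,-18,47,129,-1]]]'; python3 go.py 460 -47 18 -0.7
```

```text
pose [ 4.406e+02 -1.000e-01  1.477e+02] turn [-0.    -0.001 -0.019] shift [-15.3  47.4 129.7] F [0.6 0.7 0.3] t 12.975
clock: 13.6
position: [420.1, -46.6, 16.4]
tcp_rot: [1.0, -0.006, -0.002, -0.0]
force: [-0.4, 0.1, 0.3]
width: 0.1
grasp_force: 0.0
pose [420.1 -46.6  16.4] turn [-0.     0.004  0.001] shift [39.9 -0.  -1.8] F [-0.4  0.1  0.3] t 13.6
```

```bash
cat > look.py <<'E'
from h import *
from bench import arm
import sys
c=arm.read_camera("top");x,y,g,a,b=stand(c);bx,by,bg=626.,48.3,-0.7
# in bay frame, and push points in robot frame (y top bias -3)
r=np.radians(g-bg);k=np.radians(bg);d=np.array([x-bx,y-by])
print("stand",np.round([x,y,g,a,b],1),"in bay",np.round([d@[np.cos(k),np.sin(k)],d@[-np.sin(k),np.cos(k)],g-bg],1))
objs(c,48,62,56,x-60,x+60,-120,180)
k=np.radians(g)
for s in(82,-82):
    px=x-55*np.cos(k)-s*np.sin(k);py=y-3-55*np.sin(k)+s*np.cos(k);print("L" if s>0 else "R","contact TCP",np.round([px-11,py],1))
print("tcp",np.round(arm.state()["position"],1))
E
python3 -m creep '[[[0,0,0,12,0,0,-1],[0,0,0,20,0,0,-1],[0,0,0,30,0,0,-1],[0,0,0,40,0,0,-1],[0,0,0,40,0,0,-1],[0,0,0,10,0,0,-1],[0,0,0,8,0,-10,-1]]]'; python3 look.py
```

```text
clock: 14.48
position: [427.5, -46.7, 30.0]
tcp_rot: [1.0, -0.006, -0.0, -0.0]
force: [0.1, 0.2, 0.7]
width: 0.0
grasp_force: 0.0
stand [514.   39.9   5.1 110.9 219.7] in bay [-111.9   -9.8    5.8]
[515.7   5.7   6.   44.3  21.3]
[506.9 123.2   4.1  65.6  22.8]
[521.  -42.7   4.2  43.5  22.9]
[509.8  78.6   5.1  66.5  23. ]
L contact TCP [440.9 113.6]
R contact TCP [455.5 -49.7]
tcp [429.9 -46.7  31.3]
```

```bash
python3 -m creep '[[[0,0,0,14,3,12,-1],[0,0,0,28,3,12,-1],[0,0,0,36,3,12,-1],[0,0,0,42,3,12,-1],[0,0,0,42,3,12,-1],[0,0,0,15,3,0,-1],[0,0,0,0,2,-40,-1],[0,0,0,-2,0,-60,-1]]]'; python3 look.py
```

```text
clock: 15.52
position: [427.5, -46.7, 90.0]
tcp_rot: [1.0, -0.006, 0.001, 0.0]
force: [0.7, -0.4, -0.4]
width: -0.0
grasp_force: 0.0
stand [517.3  40.5   7.6 110.4 219.6] in bay [-108.6   -9.1    8.3]
[506.2 123.5   7.7  66.2  22.9]
[520.6   5.9   5.2  44.   22.7]
[511.2  79.    7.   65.8  22.9]
[528.  -42.2   5.6  44.1  22.3]
L contact TCP [441.  111.6]
R contact TCP [462.6 -51. ]
tcp [429.1 -46.5  91.7]
```

```bash
python3 -m creep '[[[0,0,0,-2,-60,0,-1],[0,0,0,-2,-120,0,-1],[0,0,0,-2,-158,20,-1],[0,0,0,-2,-158,60,-1],[0,0,0,0,-158,73,-1],[0,0,0,10,-158,73,-1],[0,0,0,20,-158,73,-1],[0,0,0,30,-158,73,-1]]]'; python3 -m creep '[[[0,0,0,0,0,0,-1],[0,0,0,-15,0,0,-1],[0,0,0,-22,0,0,-1]]]'; python3 look.py
```

```text
clock: 16.58
position: [451.5, 111.9, 15.6]
tcp_rot: [1.0, -0.004, -0.008, -0.0]
force: [-9.0, 5.2, -2.9]
width: 0.0
grasp_force: 4.5
clock: 16.95
position: [437.3, 110.9, 17.0]
tcp_rot: [1.0, -0.006, 0.001, -0.0]
force: [-0.5, -0.5, 0.1]
width: -0.2
grasp_force: 0.0
stand [525.6  37.1   2.8 110.3 219.9] in bay [-100.3  -12.4    3.5]
[525.7   3.6  -0.6  43.2  23.9]
[529.9 -45.4  -1.6  43.4  21.5]
[522.5 120.7   2.6  62.5  22.4]
[522.9  76.    2.4  65.5  22.9]
L contact TCP [455.6 113.3]
R contact TCP [463.7 -50.5]
tcp [436.1 110.9  16.8]
```

```bash
python3 -m creep '[[[0,0,0,0,10,-60,-1],[0,0,0,8,70,-75,-1],[0,0,0,8,130,-75,-1],[0,0,0,10,168,-50,-1],[0,0,0,10,168,0,-1],[0,0,0,14,168,0,-1]]]'; python3 -m creep '[[[0,0,0,10,0,0,-1],[0,0,0,18,-3,0,-1],[0,0,0,27,-6,0,-1],[0,0,0,36,-10,0,-1],[0,0,0,44,-13,0,-1],[0,0,0,44,-13,0,-1],[0,0,0,30,-13,0,-1],[0,0,0,20,-13,-20,-1]]]'; python3 look.py
```

```text
clock: 17.75
position: [446.5, -57.7, 13.7]
tcp_rot: [1.0, -0.007, -0.003, -0.0]
force: [0.3, 0.3, 0.7]
width: -0.2
grasp_force: 0.0
clock: 18.75
position: [469.0, -43.3, 37.4]
tcp_rot: [1.0, -0.005, 0.001, -0.0]
force: [0.1, 0.3, 1.6]
width: 0.5
grasp_force: 0.0
stand [540.5  50.    9.4 111.9 218.9] in bay [-85.5   0.6  10.1]
[525.  132.5  11.7  66.4  23.2]
[532.6  88.1   9.7  66.4  22.9]
[544.8  15.1  11.4  44.8  22.6]
[555.1 -32.    9.8  43.9  23.1]
L contact TCP [461.9 119. ]
R contact TCP [488.5 -42.9]
tcp [468.8 -43.4  39.8]
```

```bash
python3 -m creep '[[[0,0,0,-15,-10,-40,-1],[0,0,0,-22,-70,-45,-1],[0,0,0,-22,-130,-45,-1],[0,0,0,-22,-161,-25,-1],[0,0,0,-22,-161,20,-1],[0,0,0,-20,-161,22,-1]]]'; python3 -m creep '[[[0,0,0,8,0,0,-1],[0,0,0,16,0,0,-1],[0,0,0,25,-2,0,-1],[0,0,0,34,-4,0,-1],[0,0,0,43,-6,0,-1],[0,0,0,43,-6,0,-1],[0,0,0,30,-6,0,-1],[0,0,0,20,-6,-20,-1]]]'; python3 look.py
```

```text
clock: 19.55
position: [449.5, 118.2, 13.2]
tcp_rot: [1.0, -0.004, -0.001, 0.0]
force: [-0.9, 0.6, -0.4]
width: 0.3
grasp_force: 0.0
clock: 20.55
position: [470.6, 122.1, 34.8]
tcp_rot: [1.0, -0.006, 0.001, 0.0]
force: [-0.2, 0.3, 0.0]
width: 0.1
grasp_force: 0.0
stand [554.8  46.   -0.6 219.5 107.9] in bay [-71.2  -3.2   0.1]
[552.2  11.5  -1.1  43.6  21.6]
[554.1 -36.5  -1.5  43.7  21.6]
[554.3  84.3   1.6  65.7  20.8]
[ 5.633e+02  1.291e+02 -4.000e-01  4.850e+01  2.170e+01]
L contact TCP [489.7 125.6]
R contact TCP [487.9 -38.4]
tcp [470.4 122.4  37.2]
```

```bash
python3 -m creep '[[[0,0,0,-8,10,-40,-1],[0,0,0,-8,70,-45,-1],[0,0,0,-4,130,-45,-1],[0,0,0,4,163,-25,-1],[0,0,0,4,163,18,-1],[0,0,0,4,163,20,-1]]]'; python3 -m creep '[[[0,0,0,10,0,0,-1],[0,0,0,18,-1,0,-1],[0,0,0,27,-3,0,-1],[0,0,0,36,-5,0,-1],[0,0,0,36,-5,0,-1],[0,0,0,25,-5,0,-1],[0,0,0,15,-5,-20,-1]]]'; python3 look.py
```

```text
clock: 21.35
position: [471.6, -41.3, 12.8]
tcp_rot: [1.0, -0.007, -0.001, 0.0]
force: [0.4, 0.8, -0.7]
width: -0.2
grasp_force: 0.0
clock: 22.22
position: [488.1, -34.3, 34.4]
tcp_rot: [1.0, -0.005, 0.001, -0.0]
force: [0.1, -1.1, 0.7]
width: -0.3
grasp_force: 0.0
stand [562.   50.1   4.3 111.3 219.4] in bay [-64.   1.   5.]
[562.5  15.4   3.6  44.1  21. ]
[555.4 133.2   4.2  65.7  23.8]
[558.9  88.8   4.5  65.9  23. ]
L contact TCP [490.  124.7]
R contact TCP [502.3 -38.8]
tcp [487.9 -34.4  36.9]
```

```bash
python3 -m creep '[[[0,0,0,-8,-10,-40,-1],[0,0,0,-12,-70,-45,-1],[0,0,0,-14,-130,-45,-1],[0,0,0,-14,-158,-25,-1],[0,0,0,-14,-158,18,-1],[0,0,0,-14,-158,20,-1]]]'; python3 -m creep '[[[0,0,0,10,0,0,-1],[0,0,0,20,0,0,-1],[0,0,0,29,-1,0,-1],[0,0,0,38,-2,0,-1],[0,0,0,42,-2,0,-1],[0,0,0,42,-2,0,-1],[0,0,0,30,-2,0,-1],[0,0,0,20,-2,-20,-1]]]'; python3 look.py
```

```text
clock: 23.02
position: [474.3, 123.9, 12.5]
tcp_rot: [1.0, -0.004, -0.001, 0.0]
force: [0.1, -0.2, 0.8]
width: -0.3
grasp_force: 0.0
clock: 24.02
position: [495.9, 123.8, 34.6]
tcp_rot: [1.0, -0.006, 0.001, 0.0]
force: [-0.0, 0.1, 0.0]
width: 0.1
grasp_force: 0.0
stand [572.5  46.3  -3.  218.2 111.2] in bay [-53.5  -2.7  -2.3]
[568.6 -35.7  -1.5  43.8  19.3]
[569.2  13.5  -1.3  43.8  21.6]
[576.2  85.6  -0.7  60.7  21.7]
[591.  129.4  -4.9  37.7  22.9]
L contact TCP [510.8 128. ]
R contact TCP [502.3 -35.7]
tcp [496.  124.2  37.2]
```

```bash
python3 -m creep '[[[0,0,0,-8,10,-40,-1],[0,0,0,-10,70,-45,-1],[0,0,0,-10,130,-45,-1],[0,0,0,-7,162,-25,-1],[0,0,0,-7,162,18,-1],[0,0,0,-7,162,20,-1]]]'; python3 -m creep '[[[0,0,0,10,0,0,-1],[0,0,0,18,-1,0,-1],[0,0,0,27,-2,0,-1],[0,0,0,36,-3,0,-1],[0,0,0,40,-3,0,-1],[0,0,0,40,-3,0,-1],[0,0,0,30,-3,0,-1],[0,0,0,18,-3,-20,-1]]]'; python3 look.py
```

```text
clock: 24.82
position: [485.8, -38.5, 12.6]
tcp_rot: [1.0, -0.007, -0.001, 0.0]
force: [-0.4, -0.2, 0.8]
width: -0.2
grasp_force: 0.0
clock: 25.82
position: [505.5, -33.6, 34.5]
tcp_rot: [1.0, -0.005, 0.001, -0.0]
force: [0.8, 0.6, 0.7]
width: -0.0
grasp_force: 0.0
stand [581.8  52.2   2.6 111.  217. ] in bay [-44.3   3.3   3.3]
[581.7  17.1   5.8  44.6  21.9]
[578.  134.8   2.6  64.1  21.8]
[578.7  89.    2.2  66.4  22.5]
L contact TCP [512.1 128.6]
R contact TCP [519.5 -35.2]
tcp [504.9 -33.6  37. ]
```

```bash
python3 -m creep '[[[0,0,0,-8,-10,-40,-1],[0,0,0,-10,-70,-45,-1],[0,0,0,-10,-130,-45,-1],[0,0,0,-10,-161,-25,-1],[0,0,0,-10,-161,18,-1],[0,0,0,-10,-161,20,-1]]]'; python3 -m creep '[[[0,0,0,10,0,0,-1],[0,0,0,19,0,0,-1],[0,0,0,28,0,0,-1],[0,0,0,36,0,0,-1],[0,0,0,40,0,0,-1],[0,0,0,40,0,0,-1],[0,0,0,30,0,0,-1],[0,0,0,20,0,-20,-1]]]'; python3 look.py
```

```text
clock: 26.62
position: [495.4, 127.7, 12.5]
tcp_rot: [1.0, -0.004, -0.001, 0.0]
force: [0.0, -0.2, 0.5]
width: 0.1
grasp_force: 0.0
clock: 27.62
position: [517.2, 125.5, 34.5]
tcp_rot: [1.0, -0.006, 0.001, 0.0]
force: [0.2, -1.0, 0.8]
width: -0.2
grasp_force: 0.0
stand [589.   20.   -1.7 160.1 112.6] in bay [-36.6 -28.7  -1. ]
[585.7 -35.   -1.5  44.   21.7]
[586.2  13.2  -1.1  43.9  21.7]
[596.8  85.4  -0.7  53.7  21.8]
L contact TCP [525.5 100.6]
R contact TCP [520.6 -63.3]
tcp [517.3 125.9  37.2]
```

```bash
python3 -m creep '[[[0,0,0,-8,10,-40,-1],[0,0,0,-10,70,-45,-1],[0,0,0,-10,130,-45,-1],[0,0,0,-9,162,-25,-1],[0,0,0,-9,162,18,-1],[0,0,0,-9,162,20,-1]]]'; python3 -m creep '[[[0,0,0,10,0,0,-1],[0,0,0,18,0,0,-1],[0,0,0,27,-1,0,-1],[0,0,0,34,-1,0,-1],[0,0,0,38,-1,0,-1],[0,0,0,38,-1,0,-1],[0,0,0,28,-1,0,-1],[0,0,0,17,-1,-20,-1]]]'; python3 look.py
```

```text
clock: 28.42
position: [504.8, -36.8, 12.6]
tcp_rot: [1.0, -0.007, -0.001, 0.0]
force: [-0.2, 0.8, -0.6]
width: 0.1
grasp_force: 0.0
clock: 29.42
position: [523.6, -33.8, 34.6]
tcp_rot: [1.0, -0.005, 0.001, -0.0]
force: [0.1, 0.1, 0.5]
width: -0.1
grasp_force: 0.0
stand [598.2  68.    2.3 111.3 185.6] in bay [-28.   19.4   3. ]
[598.5  17.7  -0.6  44.   21.8]
[ 5.950e+02  1.337e+02 -2.000e-01  6.360e+01  2.170e+01]
[595.9  89.4   2.3  66.4  22.2]
L contact TCP [529.  144.8]
R contact TCP [535.5 -19.1]
tcp [523.4 -33.9  37.2]
```

```bash
python3 -m creep '[[[0,0,0,-8,-10,-40,-1],[0,0,0,-10,-70,-45,-1],[0,0,0,-11,-130,-45,-1],[0,0,0,-11,-161,-25,-1],[0,0,0,-11,-161,18,-1],[0,0,0,-11,-161,20,-1]]]'; python3 -m creep '[[[0,0,0,10,0,0,-1],[0,0,0,19,0,0,-1],[0,0,0,28,0,0,-1],[0,0,0,36,0,0,-1],[0,0,0,40,0,0,-1],[0,0,0,40,0,0,-1],[0,0,0,30,0,0,-1],[0,0,0,20,0,-20,-1]]]'; python3 look.py
```

```text
clock: 30.22
position: [512.5, 127.5, 12.5]
tcp_rot: [1.0, -0.005, -0.001, 0.0]
force: [-0.0, -0.6, -0.6]
width: 0.5
grasp_force: 0.0
clock: 31.22
position: [534.1, 125.3, 34.5]
tcp_rot: [1.0, -0.006, 0.001, 0.0]
force: [-0.3, -0.2, -0.1]
width: -0.5
grasp_force: 0.0
stand [605.1  15.1  -0.7 152.9 111.7] in bay [-20.5 -33.5   0. ]
[601.5 -34.2  -1.5  41.8  19.4]
[603.4  15.2  -1.2  44.2  21.7]
[ 6.201e+02  8.510e+01 -6.000e-01  4.180e+01  2.180e+01]
L contact TCP [540.   94.7]
R contact TCP [538.1 -69.3]
tcp [534.4 125.7  37.3]
```

```bash
python3 -m creep '[[[0,0,0,-8,10,-40,-1],[0,0,0,-10,70,-45,-1],[0,0,0,-10,130,-45,-1],[0,0,0,-9,160,-25,-1],[0,0,0,-9,160,18,-1],[0,0,0,-9,160,20,-1]]]'; python3 -m creep '[[[0,0,0,10,0,0,-1],[0,0,0,18,0,0,-1],[0,0,0,27,-1,0,-1],[0,0,0,34,-1,0,-1],[0,0,0,38,-1,0,-1],[0,0,0,38,-1,0,-1],[0,0,0,28,-1,0,-1],[0,0,0,17,-1,-20,-1]]]'; python3 look.py
```

```text
clock: 32.02
position: [521.8, -35.0, 12.5]
tcp_rot: [1.0, -0.007, -0.001, 0.0]
force: [0.8, -0.0, 0.7]
width: -0.4
grasp_force: 0.0
clock: 33.02
position: [540.6, -32.0, 34.6]
tcp_rot: [1.0, -0.005, 0.001, -0.0]
force: [1.2, 0.5, 1.0]
width: 0.3
grasp_force: 0.0
stand [ 6.156e+02  7.230e+01 -1.000e-01  1.756e+02  1.119e+02] in bay [-10.7  23.9   0.6]
[615.6  16.7   2.7  44.9  20.9]
[612.1 135.3   3.2  64.6  23.7]
[ 6.129e+02  9.000e+01 -5.000e-01  6.630e+01  2.180e+01]
L contact TCP [549.7 151.4]
R contact TCP [549.5 -12.6]
tcp [540.6 -32.   37.4]
```

```bash
python3 -m creep '[[[0,0,0,-8,-10,-40,-1],[0,0,0,-10,-70,-45,-1],[0,0,0,-11,-130,-45,-1],[0,0,0,-11,-159,-25,-1],[0,0,0,-11,-159,18,-1],[0,0,0,-11,-159,20,-1]]]'; python3 -m creep '[[[0,0,0,10,0,0,-1],[0,0,0,19,0,0,-1],[0,0,0,28,0,0,-1],[0,0,0,34,0,0,-1],[0,0,0,36,0,0,-1],[0,0,0,36,0,0,-1],[0,0,0,28,0,0,-1],[0,0,0,18,0,-20,-1]]]'; python3 look.py
```

```text
clock: 33.83
position: [529.5, 127.3, 12.4]
tcp_rot: [1.0, -0.005, -0.001, 0.0]
force: [-0.0, 0.1, 0.3]
width: 0.1
grasp_force: 0.0
clock: 34.83
position: [549.4, 125.3, 34.6]
tcp_rot: [1.0, -0.006, 0.001, 0.0]
force: [0.0, -0.1, 0.8]
width: -0.0
grasp_force: 0.0
stand [621.2  13.5  -0.7 145.8 109.7] in bay [ -4.4 -34.9   0. ]
[618.7 -33.5  -1.4  42.   21.8]
[619.3  14.9  -1.1  41.9  21.8]
L contact TCP [556.1  93.1]
R contact TCP [554.2 -70.9]
tcp [549.7 125.7  37.5]
```

```bash
python3 -m creep '[[[0,0,0,-8,10,-40,-1],[0,0,0,-10,70,-45,-1],[0,0,0,-10,130,-45,-1],[0,0,0,-9,159,-25,-1],[0,0,0,-9,159,18,-1],[0,0,0,-9,159,20,-1]]]'; python3 -m creep '[[[0,0,0,10,0,0,-1],[0,0,0,16,0,0,-1],[0,0,0,20,0,0,-1],[0,0,0,24,0,0,-1],[0,0,0,27,0,0,-1]]]'; python3 -m creep '[[[0,0,0,0,0,0,-1]]]'; python3 look.py
```

```text
clock: 35.62
position: [536.9, -34.1, 12.5]
tcp_rot: [1.0, -0.007, -0.001, 0.0]
force: [-0.9, 0.9, 0.7]
width: -0.1
grasp_force: 0.0
clock: 36.25
position: [554.9, -33.6, 14.3]
tcp_rot: [1.0, -0.006, -0.011, 0.0]
force: [-16.8, -2.0, 12.2]
width: 0.1
grasp_force: 8.3
clock: 36.38
position: [555.7, -33.9, 14.2]
tcp_rot: [1.0, -0.006, -0.009, 0.0]
force: [-14.0, -1.7, 9.5]
width: 0.3
grasp_force: 7.2
stand [624.4  76.5  -0.7 163.3 109.8] in bay [-2.  28.1  0. ]
[620.5  16.1  -1.1  44.4  19.4]
[622.7  89.9  -0.7  66.4  21.7]
[ 6.244e+02  1.336e+02 -4.000e-01  6.410e+01  2.190e+01]
L contact TCP [559.3 156.1]
R contact TCP [557.4  -7.9]
tcp [555.7 -33.9  14.2]
```

```bash
for i in 1 ; do python3 -m creep '[[[0,0,0,4,0,0,-1],[0,0,0,4,0,0,-1]]]'|grep -E 'pos|force:'; python3 -m creep '[[[0,0,0,4,0,0,-1],[0,0,0,4,0,0,-1]]]'|grep -E 'pos|force:'; done; python3 look.py
```

```text
position: [559.6, -34.8, 14.2]
force: [-13.9, -2.7, 9.4]
grasp_force: 7.2
position: [559.8, -34.8, 14.0]
force: [-20.2, -2.8, 13.6]
grasp_force: 10.1
stand [ 6.244e+02  7.760e+01 -6.000e-01  1.658e+02  1.098e+02] in bay [-1.9 29.3  0.1]
[624.2  17.1  -0.7  41.8  21.9]
[623.9  88.7  -0.7  64.   19.5]
[ 6.244e+02  1.336e+02 -4.000e-01  6.410e+01  2.190e+01]
L contact TCP [559.3 157.2]
R contact TCP [557.5  -6.7]
tcp [559.7 -34.9  13.9]
```

```bash
python3 -m creep '[[[0,0,0,3,0,0,-1],[0,0,0,3,0,0,-1]]]'|grep -E 'pos|force:'; python3 -m creep '[[[0,0,0,-12,0,0,-1],[0,0,0,-24,0,-15,-1],[0,0,0,-24,-10,-60,-1],[0,0,0,-24,-70,-65,-1],[0,0,0,-24,-130,-65,-1],[0,0,0,-24,-162,-45,-1],[0,0,0,-24,-162,-3,-1],[0,0,0,-14,-162,0,-1]]]'; python3 -m creep '[[[0,0,0,8,0,0,-1],[0,0,0,12,0,0,-1],[0,0,0,15,0,0,-1],[0,0,0,15,0,0,-1]]]'|grep -E 'pos|force:'; python3 look.py
```

```text
position: [559.7, -34.8, 13.8]
force: [-24.3, -2.0, 16.9]
grasp_force: 12.3
clock: 38.22
position: [559.7, 130.8, 12.9]
tcp_rot: [1.0, -0.004, -0.005, -0.0]
force: [-11.4, 4.2, 6.1]
width: -0.0
grasp_force: 5.9
position: [562.2, 131.1, 13.4]
force: [-24.3, 3.6, 9.1]
grasp_force: 12.3
stand [627.4  13.4  -0.7 145.9 107.4] in bay [  1.8 -34.9   0. ]
[626.1 -33.7  -1.4  42.   21.8]
[625.4  15.   -0.7  44.3  21.8]
L contact TCP [562.4  93. ]
R contact TCP [560.5 -71. ]
tcp [562.2 131.   13.4]
```

```bash
python3 -m creep '[[[0,0,0,3,0,0,-1],[0,0,0,3,0,0,-1]]]'|grep -E 'pos|force:'; python3 -m creep '[[[0,0,0,-15,0,0,-1],[0,0,0,-40,0,-20,-1],[0,0,0,-100,60,-120,-1],[0,0,0,-140,110,-170,-1],[0,0,0,-150,160,-180,-1],[0,0,0,-150,210,-180,-1],[0,0,0,-150,260,-180,-1],[0,0,0,-150,310,-180,-1]]]';python3 -m creep '[[[0,0,0,0,60,0,-1],[0,0,0,0,100,0,-1],[0,0,0,0,100,0,-1]]]'; python3 look.py
python3 - <<'E'
from h import *
from bench import arm
c=arm.read_camera("top");cv2.imwrite("pics/end.png",cv2.resize(c["image"][130:280,160:360,::-1],None,fx=3,fy=3,interpolation=2))
E
```

```text
position: [562.1, 131.0, 13.4]
force: [-29.9, 3.9, 13.9]
grasp_force: 14.7
clock: 40.02
position: [430.5, -163.0, 196.5]
tcp_rot: [1.0, -0.006, 0.004, 0.001]
force: [2.1, 0.3, -0.1]
width: -0.0
grasp_force: 0.0
clock: 40.4
position: [428.0, -265.8, 195.4]
tcp_rot: [1.0, -0.01, 0.003, 0.003]
force: [-0.3, -0.6, -0.0]
width: 0.0
grasp_force: 0.0
stand [ 6.278e+02  4.920e+01 -6.000e-01  2.177e+02  1.075e+02] in bay [1.8 1.  0.1]
[626.1 -33.9  -0.7  41.8  21.9]
[625.4  14.8  -1.1  44.4  21.8]
[ 6.276e+02  8.750e+01 -5.000e-01  6.650e+01  2.180e+01]
[628.2 132.9  -3.   66.9  23.3]
L contact TCP [562.8 128.8]
R contact TCP [560.9 -35.1]
tcp [ 428.3 -262.7  194.9]
```

View pics/end.png

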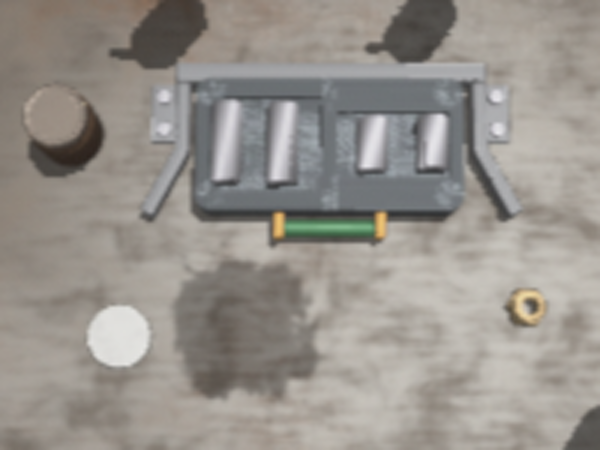

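The picture shows the stand squarely home against the back stop at (330,80). All four nuts are in their pockets, the bystanders are where they were, and the arm is clear.

```bash
python3 -c "
from bench import arm
print(arm.hand_in())"
```

```text
the job is handed in; nothing more can be done
None
```

I handed the job in at about 40 s; the hand-in returned no verdict, but the last top view showed the stand squarely home against the back stop (within about 2 mm and 0.1°), both loose nuts in their own pockets, and the bystanders apparently undisturbed.

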